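Hang the leaf plaque on the turning display tree

ROBOT

A 6-joint arm with a two-finger parallel gripper is mounted at the origin on the work surface. World frame = base frame: x ahead of the robot, y to its left, z up, the work surface at z = 0. Lengths are in m, angles in rad, forces in N, time in s.
With the tool pointing down it reaches from about 0.425 to 0.95 m from the base axis. Payload 3.5 kg.
Tool frame: the origin (TCP) lies midway between the tips of the shut fingers; the grasp point (between the pads) lies 19 mm behind it; z points along the fingers, y is the line along which they close (so a half turn about z gives the same grasp; the last joint's range is limited). The gripper opens to 85 mm and grips with 20 to 120 N. Pads are 22 mm wide; open, the fingers measure 114 mm over their backs; the gripper's body (76 mm by 85 mm) begins 54 mm behind the grasp point. The pads swing forward as they close: fully open they stand 13 mm farther back than shut.
Start: joints at [-0.15, 0.286, 1.577, -0, 1.279, -0.15], TCP at [0.675, 0, 0.231] pointing down, gripper open.
Joint ranges: [-2.77, 2.77], [-0.9, 2.22], [0.21, 2.48], [-1.53, 4.67], [0.24, 2.81], [-2.84, 2.84]. Speed limits (rad/s): [2.79, 2.79, 3.14, 3.14, 3.14, 3.14].

INTERFACE

Orientations are given as [roll, pitch, yaw] about the fixed x, y, z axes, in that order (R = Rz(yaw) Ry(pitch) Rx(roll)).
In Python, from workcell import manip, snapshot gives the robot as it stands.
- The arm moves only by the tool step_arm, never from a script. Its arguments are lists of equal length, an entry for each row: "rot": the turn, a rotation vector about the tool's x, y, z in degrees, a list of three; "slide": the shift along the tool's x, y, z in mm, a list of three; "fingers": the finger opening in mm, from 0 to 85.4. In form: {"rot": [[wx, wy, wz], ...], "slide": [[dx, dy, dz], ...], "fingers": [fingers, ...]}. A call has 1 to 10 rows; each row is the pose to reach, as a shift and turn from the pose commanded when the call began, along the tool's axes at that moment; what a row does not reach only later rows make up. A row lasts 1/10 s, in which the tool goes at most 50 mm and 8.59 degrees, less where a joint would pass 70% of its speed; a pose out of reach is approached as far as the arm can. A call with a gripper value outside its range is refused whole. The fingers move at their own pace and stop on an object; the grip force is fixed at half the most. Time passes only in rows, so rows that repeat a pose let the fingers close. It gives the time, the measured TCP pose, the force, the opening and the grip force at its end, in the units of the state.
- manip.read_state(): the state, without advancing time (a new reading comes with each control period).
- snapshot(name): name is "scene" or "side" or "wrist"; returns a dict with "img" (480x640x3 uint8, blue, green, red), "depth" (480x640 float32, m along the optical axis (not along the pixel's ray), 0 where there is no reading), "intrinsics" (3x3 intrinsics, pixels), "k1" (the pictures are not rectified: a ray, as slopes to the right and down, at radius r is drawn at 1 + k1 r^2 times it, then the intrinsics apply), "extrinsics" (4x4, takes a point from world to camera coordinates). Camera axes: x right, y up, looking along -z (the intrinsics and any distortion apply to the point x, -y, -z); pixel columns grow to the right and rows downward; lengths in m; the calibration is good to about 2 mm. A picture is of the moment at which its call begins.
- manip.close_job(): hands the job in; it is judged then, once.
The state is a dict: "t": time; "joint_pos": joint angles; "qvel": joint speeds; "effort": joint torques, N m; "eef_pos": TCP position; "ee_rot": TCP orientation; "wrist_force": force on the tool from outside, world axes, zero at the start; "moment": the same for the moment, N m; "gripper_width": finger opening in m; "gripper_force": force on a finger pad.
Only numpy, scipy, OpenCV 4.12 (cv2) and the standard library are available. Lean on these libraries where they do the work, as an engineer would, in place of code of your own. Each camera call takes 0.05 s, during which the arm holds its last target. There are 200 camera calls.

TASK

Turn the display tree by its top knob until the empty arm stands over the pointed nose of the base. Then lift the wooden leaf out of its stand, thread its hole over that arm, slide it all the way in against the arm's collar and gently let it hang there, without forcing it against the tree, dropping it, or disturbing the other goods on the table.

Things in the scene. Friction and masses are not known exactly. Their poses are not given: they have to be found in the camera images.
- base: fixed dark wooden foot of the display tree, a disc 160 mm across and 25 mm thick with a pointed nose. Origin: centre of its underside, on the tree's vertical turning axis, z up. The nose points along its -x, its point 120 mm from the axis, roughly towards the robot.
- tree (a joint): turning angle of the tree, rad, counter-clockwise from above; 0 when the empty arm stands over the nose. Starts 0.9 to 2.5; no stops; turns stiffly (0.2 N m) and stays where left. Four steel arms at quarter turns; goods fixed on the other three turn with the tree, within 160 mm of the axis, 65 to 220 mm above the table.
- knob (a point): centre of the round wooden knob on top of the tree, on the turning axis, 235 mm above the table; knob 32 mm across, 40 mm tall; a thinner post, 18 mm across, below it. Turns with the tree; nothing beside it stands above 220 mm.
- socket (a point): pivot where the empty arm leaves the tree, 25 mm from the turning axis, 160 mm above the table. Axes turn with the tree: seen from above the arm points along -x; z up. The arm is a straight round steel bar, 10 mm thick, its centre line through this pivot, with a rounded end 125 mm from it; on it sits a collar 24 mm across, its outer face 40 mm from the pivot.
- hub (a point): centre of the dark 44 mm square, 30 mm tall hub on the turning axis that carries the arms. The empty arm sits on a stiff knuckle and slopes upward from its pivot to its end by 0 to 0.42 rad, different every time and not shown by these poses: feel for it or look. The knuckle holds up to about 15 N at the arm's end.
- leaf_hole (a point): centre of the square hole, 20 x 20 mm, through the leaf plaque: a flat brown wooden leaf, 10 mm thick, 70 mm wide, 170 mm tall, about 56 to 112 g, standing upright. The hole goes through along its own x (the thin direction); y is along the width, z up along the stem. The hole is 93 mm above the leaf's lower edge.
- leaf_stem (a point): centre of the grip on the leaf's stem, 55 mm straight above the hole centre: stem 24 mm wide (along y), 10 mm thick (along x), 115 to 170 mm above the leaf's lower edge. Same axes as leaf_hole.
- stand: fixed light wooden block 60 (x) x 90 (y) x 40 mm; origin: centre of its underside. The leaf's foot stands in a slot 13 mm wide, 46 mm long and 25 mm deep in its top: lift the leaf straight up more than 25 mm to clear it.
- horse: light wooden horse figure on a dark plinth 40 x 110 mm, 110 mm tall; a bystander to be left alone. Origin at its underside.
- glue: white glue bottle, 52 mm wide, 100 mm tall; a bystander to be left alone. Origin at its underside.
- cup: white cup, 72 mm wide, 80 mm tall; a bystander to be left alone. Origin at its underside.
- sander: cork sanding block 100 x 60 x 35 mm; a bystander to be left alone. Origin at its underside.
- frame: dark wooden picture frame lying flat, 150 x 125 x 14 mm; a bystander to be left alone. Origin at its underside.
- brush: brush lying flat, about 200 mm long; a bystander to be left alone. Origin at its underside.
- offcut: board offcut 110 x 50 x 16 mm lying flat; a bystander to be left alone. Origin at its underside.

How it is judged:
On the way, in this order (a step that is already met when the one before it is completed fails the run):
1. the empty arm stands over the nose of the base (within 0.22 rad) and the tree is still (angle between the x axis of socket and the x axis of base, either way round below 0.22 rad and x of socket in the frame of base below -0.01 m and velocity of joint tree between -0.05 and 0.05 rad/s), for 0.2 s.
2. the leaf has been lifted out of its stand (z of leaf_hole in the frame of stand above 0.143 m), for 0.2 s.
At the end, for the whole second after the job is handed in: The empty arm still stands over the nose (within 0.22 rad) and the leaf hangs on it by its hole, at rest and upright (within 0.35 rad), against the collar: hole centre no more than 60 mm out from the arm's pivot (about 12 mm from fully home), within 12 mm sideways (angle between the x axis of socket and the x axis of base, either way round below 0.22 rad and x of socket in the frame of base below -0.01 m and x of leaf_hole in the frame of socket between -0.06 and -0.035 m and y of leaf_hole in the frame of socket between -0.012 and 0.012 m and z of leaf_hole in the frame of socket between -0.02 and 0.03 m and angle between leaf_hole's own z axis and vertical below 0.35 rad and linear speed of leaf below 0.03 m/s); the robot touches nothing.
It fails at once if the leaf is forced against the tree (more than 14 N) (contact force between leaf and base above 14 N).
It fails at once if the leaf is dropped (moving faster than 0.3 m/s out of the fingers) (contact force between leaf and the fingers below 0.05 N and linear speed of leaf above 0.3 m/s).
It fails at once if a bystander is moved more than 30 mm (distance of any of horse, glue, cup, sander, frame, brush, offcut from where it was at the start of the episode above 0.03 m).
It also fails if it takes over 72 s, if anything falls off the work surface, if the arm or the gripper's body presses on something with over 40 N, if the wrist force passes 120 N, or if a joint passes its speed limit or range.

## Working session

There is one attempt and no reset: what is moved stays moved. The work goes in short steps, Python scripts to look and compute and a tool call to move; the robot and the scene stay as the last step left them, time stands still between calls to the robot, and variables do not carry over. Pictures are saved under pics/ and viewed, at most 10 in all, crops included, and the job is handed in when it is done.

Besides the shell and the picture viewer there is one more tool, called after "Emit:" by a JSON object that holds its "fn" and its "kwargs", one argument or row to a line. step_arm: Moves the arm, as the interface text tells. Its arguments: {"type":"object","properties":{"rot":{"type":"array","items":{"type":"array","items":{"type":"number"}}},"slide":{"type":"array","items":{"type":"array","items":{"type":"number"}}},"fingers":{"type":"array","items":{"type":"number"}}},"required":["rot","slide","fingers"]}

```bash
mkdir -p pics; cat > h.py <<'E'
import numpy as np, cv2
from scipy.spatial.transform import Rotation as R
from workcell import manip, snapshot
def cloud(s):
    K=s["intrinsics"];k=s["k1"];d=s["depth"]
    v,u=np.mgrid[0:480,0:640]
    X=(u-K[0,2])/K[0,0];Y=(v-K[1,2])/K[1,1]
    x,y=X.copy(),Y.copy()
    for _ in range(8):
        f=1+k*(x*x+y*y); x,y=X/f,Y/f
    c=np.stack([x*d,-y*d,-d],-1)
    E=np.asarray(s["extrinsics"]); 
    return (c-E[:3,3])@E[:3,:3]
def tool():
    st=manip.read_state(); return np.array(st["eef_pos"]),R.from_euler('xyz',st["ee_rot"])
E
python3 - <<'E'
from h import *
ims=[]
for n in("scene","side"):
    s=snapshot(n);np.savez(n+'.npz',**{k:np.asarray(v) for k,v in s.items()})
    ims.append(s["img"]);P=cloud(s);print(n,np.linalg.inv(s["extrinsics"])[:3].round(3).tolist(),(s["depth"]>0).mean())
    cv2.imwrite(f'pics/{n}.png',s["img"])
st=manip.read_state();print({k:np.round(v,3).tolist() for k,v in st.items()})
E
```

```text
scene [[0.215, -0.524, 0.824, 1.472], [0.977, 0.115, -0.181, -0.246], [0.0, 0.844, 0.536, 0.734]] 0.9960774739583333
side [[0.748, 0.406, -0.525, -0.17], [-0.664, 0.485, -0.569, -0.826], [0.024, 0.774, 0.632, 1.063]] 0.9958626302083333
{'t': 0.1, 'joint_pos': [-0.15, 0.287, 1.578, 0.0, 1.279, -0.15], 'qvel': [-0.001, -0.0, -0.003, 0.001, -0.0, -0.001], 'effort': [0.001, -40.73, -29.37, -0.0, 0.003, -0.0], 'eef_pos': [0.674, 0.0, 0.23], 'ee_rot': [-3.139, -0.0, 1.571], 'wrist_force': [-0.549, -0.395, -0.853], 'moment': [-0.003, -0.003, 0.012], 'gripper_force': 0.0, 'gripper_width': 0.085}
```

View pics/scene.png

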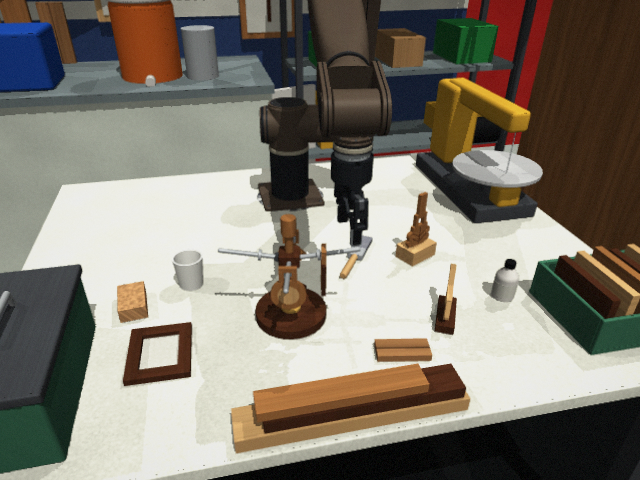

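View pics/side.png

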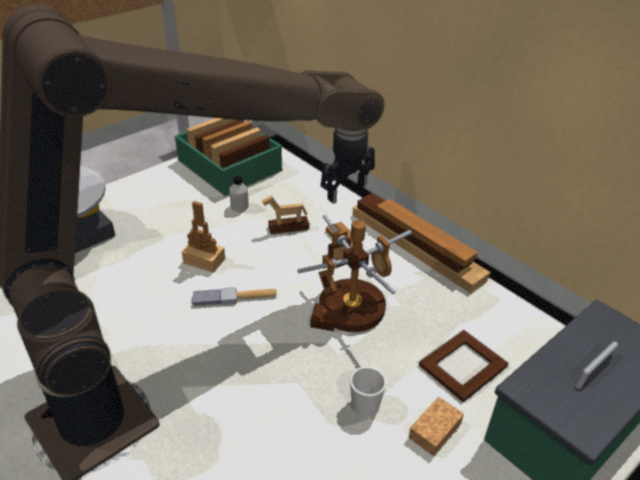

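The scene view shows the tree (knob ~(289,225), base ~(292,312)), the leaf in its stand at ~(418,230), the horse at (447,300) and the cup at (188,270). The side view shows the base nose at ~(322,318) and the leaf at (203,235). Next I'll measure from depth and take enlarged crops.

```bash
python3 - <<'E'
from h import *
D={n:dict(np.load(n+'.npz')) for n in("scene","side")}
a=cv2.resize(D["scene"]["img"][190:345,195:460],None,fx=3,fy=3,interpolation=cv2.INTER_CUBIC)[:,:795]
b=cv2.resize(D["side"]["img"][190:340,170:435],None,fx=3,fy=3,interpolation=cv2.INTER_CUBIC)
cv2.imwrite('pics/c1.png',cv2.resize(np.vstack([a,b]),None,fx=.64,fy=.64,interpolation=cv2.INTER_AREA))
# merged cloud top map: knob
for n,s in D.items():
    P=cloud(s); p=P.reshape(-1,3)
    for (u,v) in ({"scene":[(289,225),(222,252),(364,250),(324,270),(292,300),(292,330),(420,200),(418,215),(188,270),(416,252)],"side":[(358,232),(327,220),(408,235),(392,290),(302,270),(383,258),(320,322),(198,208),(200,235),(367,385),(205,258)]}[n]): print(n,u,v,P[v,u].round(3))
    # knob top
    roi=p[(p[:,2]>.225)&(p[:,2]<.262)&(abs(p[:,0]-.75)<.3)]
    np.save(n+'_p.npy',p)
E
```

```text
scene 289 225 [ 0.618 -0.107  0.245]
scene 222 252 [ 0.581 -0.243  0.176]
scene 364 250 [0.406 0.128 0.022]
scene 324 270 [ 0.65  -0.042  0.148]
scene 292 300 [ 0.684 -0.116  0.108]
scene 292 330 [ 0.681 -0.118  0.026]
scene 420 200 [0.444 0.252 0.175]
scene 418 215 [0.435 0.256 0.128]
scene 188 270 [ 0.47  -0.325  0.068]
scene 416 252 [0.474 0.244 0.042]
side 358 232 [ 0.597 -0.119  0.244]
side 327 220 [0.631 0.014 0.181]
side 408 235 [ 0.869 -0.046  0.05 ]
side 392 290 [ 0.576 -0.246  0.178]
side 302 270 [ 0.47  -0.084  0.184]
side 383 258 [ 0.667 -0.137  0.143]
side 320 322 [ 0.506 -0.107  0.019]
side 198 208 [0.43  0.254 0.175]
side 200 235 [0.431 0.262 0.087]
side 367 385 [ 0.455 -0.309  0.031]
side 205 258 [0.419 0.23  0.039]
```

View pics/c1.png

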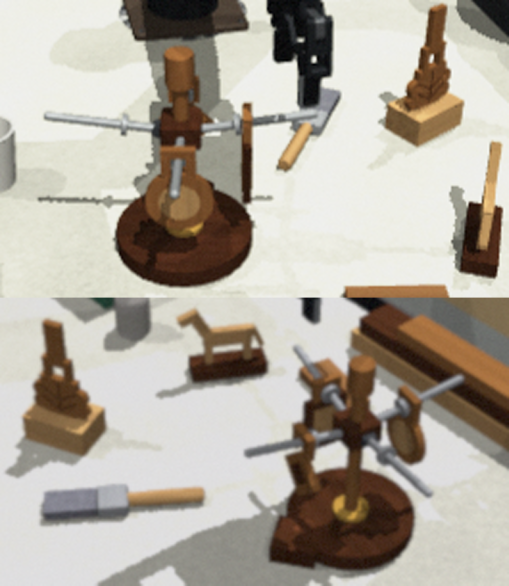

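The empty arm points to −y (scene tip ~(222,252)); the other three carry goods. I'll fit the numbers now.

```bash
cat >> h.py <<'E'
def circ(q):
    A=np.c_[2*q,np.ones(len(q))];c=np.linalg.lstsq(A,(q**2).sum(1),rcond=None)[0]
    return c[:2],np.sqrt(c[2]+c[:2]@c[:2])
E
python3 - <<'E'
from h import *
ax0=np.array([.607,-.112])
for n in("scene","side"):
    s=dict(np.load(n+'.npz'));p=cloud(s).reshape(-1,3);r=np.hypot(*(p[:,:2]-ax0).T)
    k=p[(r<.04)&(p[:,2]>.222)&(p[:,2]<.248)]
    print(n,'knob',len(k),circ(k[:,:2]),'top',p[(r<.04)&(p[:,2]<.28),2].max(), k.mean(0))
    m=p[(r<.15)&(p[:,2]>.02)&(p[:,2]<.03)]
    print(' base',len(m),m.min(0),m.max(0)); b=m[:,:2]
    # boundary of disc by hull
    h=cv2.convexHull(b.astype(np.float32))[:,0]; 
    rr=np.hypot(*(h-ax0).T);print(' tip',h[rr.argmax()],rr.max())
    g=h[(rr<.095)]; print(' disc',circ(g.astype(float)))
    # empty arm
    d=p[:,:2]-ax0; a=p[(r>.07)&(r<.17)&(abs(np.degrees(np.arctan2(d[:,1],d[:,0]))+101)<15)&(p[:,2]>.14)&(p[:,2]<.24)]
    c=a.mean(0);v=np.linalg.svd(a-c)[2][0] if len(a)<5000 else None
    print(' arm',len(a),c,v*np.sign(-v[1]),'slope',-v[2]/v[1] if 0 else v[2]/np.hypot(*v[:2])*np.sign(-v[1]),'ang',np.degrees(np.arctan2(*(v[1::-1]*np.sign(-v[1])))))
    l=p[(np.hypot(p[:,0]-.437,p[:,1]-.255)<.07)]
    for lo,hi in((.05,.11),(.12,.19),(.035,.045)):
        q=l[(l[:,2]>lo)&(l[:,2]<hi)][:,:2];cc=q.mean(0);w,e=np.linalg.eigh(np.cov((q-cc).T))
        rc=cv2.minAreaRect(q.astype(np.float32))
        print(' leaf',lo,len(q),cc.round(4),'long ang',np.degrees(np.arctan2(e[1,1],e[0,1])).round(1),'ext',np.ptp((q-cc)@e,0).round(3),'rect',np.round(rc[0],4),np.round(rc[1],3),round(rc[2],1))
    print(' leaf top',l[:,2].max())
E
```

```text
scene knob 181 (array([ 0.60773336, -0.10705208]), np.float64(0.014645968152641875)) top 0.2579006863512882 [ 0.61822719 -0.10812172  0.23487816]
 base 1922 [ 0.5224459  -0.18620902  0.02000329] [ 0.68895422 -0.02743146  0.02993598]
 tip [ 0.5224459  -0.06434531] 0.097058552602102
 disc (array([ 0.60707396, -0.10610951]), np.float64(0.08069307000434381))
 arm 171 [ 0.58564632 -0.21575773  0.17471466] [-0.21811667 -0.96655349  0.13490539] slope 0.13615000594840865 ang -102.71660911608001
 leaf 0.05 393 [0.4379 0.2595] long ang 114.2 ext [0.014 0.085] rect [0.4347 0.2619] [0.014 0.085] 25.2
 leaf 0.12 252 [0.4365 0.2605] long ang 108.6 ext [0.017 0.045] rect [0.4332 0.2625] [0.014 0.045] 27.7
 leaf 0.035 332 [0.4465 0.2591] long ang 98.4 ext [0.07  0.105] rect [0.4324 0.2638] [0.065 0.099] 27.9
 leaf top 0.1887543545368707
side knob 130 (array([ 0.60502332, -0.10961402]), np.float64(0.013476191320359017)) top 0.2590979810457241 [ 0.59806912 -0.11596284  0.23532807]
 base 2365 [ 0.48884366 -0.1893433   0.02001548] [ 0.68475006 -0.02965893  0.02999917]
 tip [ 0.48884365 -0.09178676] 0.11987284230309783
 disc (array([ 0.60297102, -0.10774184]), np.float64(0.08192379168065317))
 arm 133 [ 0.58021026 -0.21769817  0.1750504 ] [-0.21865242 -0.96478299  0.14623575] slope 0.14782490105219553 ang -102.76945065456384
 leaf 0.05 465 [0.4316 0.2573] long ang 117.3 ext [0.022 0.083] rect [0.43   0.2594] [0.021 0.083] 30.8
 leaf 0.12 278 [0.4316 0.2583] long ang 120.5 ext [0.021 0.041] rect [0.4345 0.2615] [0.02  0.041] 24.1
 leaf 0.035 358 [0.4255 0.2509] long ang 129.5 ext [0.064 0.102] rect [0.4322 0.2605] [0.066 0.096] 30.4
 leaf top 0.18794318845714353
```

Emit:
{"fn": "step_arm", "kwargs": {
  "rot": [
    [0,0,0],
    [0,0,0],
    [0,0,0],
    [0,0,0],
    [0,0,0],
    [0,0,0],
    [0,0,0],
    [0,0,0],
    [0,0,0],
    [0,0,0]
  ],
  "slide": [
    [0,0,-30],
    [0,0,-65],
    [-25,-15,-65],
    [-55,-35,-65],
    [-85,-55,-65],
    [-108,-69,-65],
    [-108,-69,-65],
    [-108,-69,-65],
    [-108,-69,-65],
    [-108,-69,-65]
  ],
  "fingers": [85,85,85,85,85,85,85,85,85,85]
}}

```text
t: 1.1
eef_pos: [0.6064, -0.107, 0.2961]
ee_rot: [-3.141, -0.0, 1.572]
wrist_force: [1.0, -0.3, 0.1]
gripper_width: 0.085
gripper_force: 0.0
```

Emit:
{"fn": "step_arm", "kwargs": {
  "rot": [
    [0,0,0],
    [0,0,0],
    [0,0,0],
    [0,0,0],
    [0,0,0],
    [0,0,0],
    [0,0,0],
    [0,0,0],
    [0,0,0],
    [0,0,0]
  ],
  "slide": [
    [0,0,20],
    [0,0,40],
    [0,0,60],
    [0,0,72],
    [0,0,72],
    [0,0,72],
    [0,0,72],
    [0,0,72],
    [0,0,72],
    [0,0,72]
  ],
  "fingers": [85,85,85,85,85,25,25,25,25,25]
}}

```text
t: 2.1
eef_pos: [0.6065, -0.1081, 0.2258]
ee_rot: [3.14, 0.001, 1.571]
wrist_force: [-0.1, -0.5, 3.9]
gripper_width: 0.0301
gripper_force: 60.4
```

Emit:
{"fn": "step_arm", "kwargs": {
  "rot": [
    [0,0,5],
    [0,0,11],
    [0,0,18],
    [0,0,25],
    [0,0,32],
    [0,0,39],
    [0,0,46],
    [0,0,53],
    [0,0,59],
    [0,0,64]
  ],
  "slide": [
    [0,0,0],
    [0,0,0],
    [0,0,0],
    [0,0,0],
    [0,0,0],
    [0,0,0],
    [0,0,0],
    [0,0,0],
    [0,0,0],
    [0,0,0]
  ],
  "fingers": [25,25,25,25,25,25,25,25,25,25]
}}

```text
t: 3.1
eef_pos: [0.6053, -0.1074, 0.2258]
ee_rot: [-3.14, 0.002, 0.452]
wrist_force: [-5.6, 2.5, 5.2]
gripper_width: 0.0304
gripper_force: 61.1
```

Emit:
{"fn": "step_arm", "kwargs": {
  "rot": [
    [0,0,6],
    [0,0,12],
    [0,0,17],
    [0,0,20],
    [0,0,21],
    [0,0,21],
    [0,0,21],
    [0,0,21]
  ],
  "slide": [
    [0,0,0],
    [0,0,0],
    [0,0,0],
    [0,0,0],
    [0,0,0],
    [0,0,0],
    [0,0,0],
    [0,0,0]
  ],
  "fingers": [25,25,25,25,25,25,25,25]
}}

```text
t: 3.9
eef_pos: [0.6051, -0.107, 0.2258]
ee_rot: [-3.14, 0.002, 0.088]
wrist_force: [-4.9, 3.9, 5.7]
gripper_width: 0.0305
gripper_force: 61.1
```

```bash
python3 - <<'E'
from h import *
ax=np.array([.606,-.108]);st=manip.read_state();print(st["joint_pos"],st["ee_rot"])
for n in("scene","side"):
    s=snapshot(n);p=cloud(s).reshape(-1,3);d=p[:,:2]-ax;r=np.hypot(*d.T);an=np.degrees(np.arctan2(d[:,1],d[:,0]))%360
    a=p[(r>.08)&(r<.17)&(abs(an-172)<20)&(p[:,2]>.155)&(p[:,2]<.205)];
    if len(a)<10: print(n,len(a));continue
    c=a.mean(0);v=np.linalg.svd(a-c)[2][0];v*=np.sign(-v[0])
    print(n,len(a),c,v,np.degrees(np.arctan2(v[1],v[0])),np.degrees(np.arctan2(*(c[:2]-ax)[::-1])))
    cv2.imwrite(f'pics/t_{n}.png',s["img"])
E
```

```text
[-3.40126647e-01  1.60807810e-01  1.73532162e+00  6.29608562e-04
  1.24818665e+00  1.14231044e+00] [-3.13991841e+00  2.22939537e-03  8.81606802e-02]
scene 0
side 130 [ 0.49163998 -0.0954297   0.17461978] [-0.98348282  0.12387235  0.13197418] 172.82124228523176 173.72730854878083
```

The arm now stands over the nose (≈173° against 172°). Next I'll release, rise and go to the leaf.

Emit:
{"fn": "step_arm", "kwargs": {
  "rot": [
    [0,0,0],
    [0,0,0],
    [0,0,0],
    [0,0,0],
    [0,0,0],
    [0,0,0],
    [0,0,0]
  ],
  "slide": [
    [0,0,0],
    [0,0,0],
    [0,0,0],
    [0,0,-20],
    [0,0,-45],
    [0,0,-75],
    [0,0,-75]
  ],
  "fingers": [70,70,70,70,70,70,70]
}}

```text
t: 4.7
eef_pos: [0.6082, -0.1089, 0.3051]
ee_rot: [3.137, -0.009, 0.087]
wrist_force: [0.3, -0.1, 0.7]
gripper_width: 0.0702
gripper_force: 0.0
```

Emit:
{"fn": "step_arm", "kwargs": {
  "rot": [
    [0,0,-8],
    [0,0,-16],
    [0,0,-24],
    [0,0,-32],
    [0,0,-40],
    [0,0,-48],
    [0,0,-56],
    [0,0,-64],
    [0,0,-72],
    [0,0,-80]
  ],
  "slide": [
    [-14,-38,0],
    [-28,-76,0],
    [-42,-114,0],
    [-56,-152,0],
    [-70,-190,0],
    [-84,-228,0],
    [-98,-267,0],
    [-112,-305,0],
    [-125,-343,0],
    [-139,-382,0]
  ],
  "fingers": [60,60,60,60,60,60,60,60,60,60]
}}

```text
t: 5.7
eef_pos: [0.4333, 0.2616, 0.2984]
ee_rot: [-3.141, 0.0, 1.489]
wrist_force: [1.0, -0.2, -0.7]
gripper_width: 0.0601
gripper_force: 0.0
```

Emit:
{"fn": "step_arm", "kwargs": {
  "rot": [
    [0,0,-8],
    [0,0,-16],
    [0,0,-24],
    [0,0,-32],
    [0,0,-32],
    [0,0,-32]
  ],
  "slide": [
    [0,0,0],
    [0,0,0],
    [0,0,0],
    [0,0,0],
    [0,0,0],
    [0,0,0]
  ],
  "fingers": [60,60,60,60,60,60]
}}

```text
t: 6.3
eef_pos: [0.4341, 0.2603, 0.2987]
ee_rot: [-3.141, -0.0, 2.039]
wrist_force: [0.7, 0.2, 0.0]
gripper_width: 0.0599
gripper_force: 0.0
```

```bash
python3 - <<'E'
from h import *
st=manip.read_state();print(np.round(st["joint_pos"],3),st["eef_pos"],st["ee_rot"])
s=snapshot("wrist");np.savez('wrist.npz',**{k:np.asarray(v) for k,v in s.items()});cv2.imwrite('pics/w1.png',s["img"])
p=cloud(s).reshape(-1,3)
l=p[(np.hypot(p[:,0]-.433,p[:,1]-.261)<.06)]
for lo,hi in((.18,.192),(.155,.18),(.05,.125),(.035,.044)):
    q=l[(l[:,2]>lo)&(l[:,2]<hi)][:,:2]
    if len(q)>10:
        rc=cv2.minAreaRect(q.astype(np.float32));print(lo,len(q),q.mean(0),np.round(rc[0],4),np.round(rc[1],3),round(rc[2],1))
E
```

```text
[ 0.34  -0.139  1.905 -0.     1.377 -0.129] [0.43412852 0.26032827 0.29868366] [-3.14079353e+00 -3.02938054e-05  2.03895057e+00]
0.18 495 [0.43123281 0.26494733] [0.4318 0.2644] [0.01  0.024] 26.7
0.155 86 [0.42628453 0.27482314] [0.4262 0.2748] [0.01  0.001] 27.1
0.05 337 [0.41875929 0.29053072] [0.4182 0.2913] [0.01  0.021] 25.5
0.035 3727 [0.43039422 0.26673055] [0.4319 0.2644] [0.06  0.091] 25.9
```

View pics/w1.png

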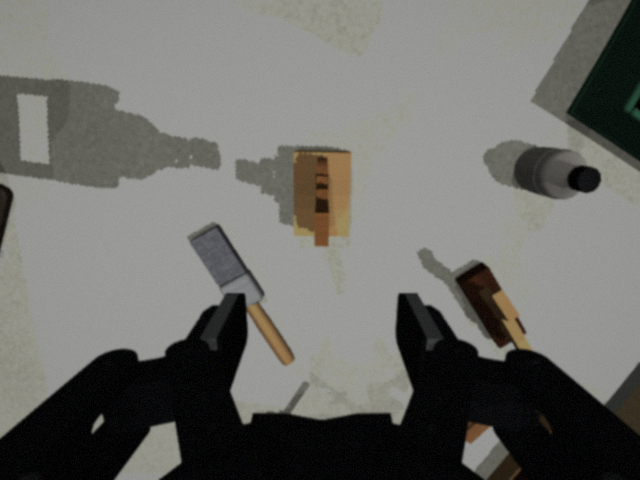

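The wrist view shows the leaf stem end-on at ~(322,200), centred between the fingers. It needs a 5 mm shift along tool x. Brush (245,290), horse and glue are clear.

Emit:
{"fn": "step_arm", "kwargs": {
  "rot": [
    [0,0,0],
    [0,0,0],
    [0,0,0],
    [0,0,0],
    [0,0,0],
    [0,0,0],
    [0,0,0],
    [0,0,0],
    [0,0,0],
    [0,0,0]
  ],
  "slide": [
    [5,0,30],
    [5,0,60],
    [5,0,90],
    [5,0,115],
    [5,0,135],
    [5,0,145],
    [5,0,150],
    [5,0,150],
    [5,0,150],
    [5,0,150]
  ],
  "fingers": [60,60,60,60,60,60,60,60,60,60]
}}

```text
t: 7.35
eef_pos: [0.4328, 0.2652, 0.1507]
ee_rot: [3.139, 0.0, 2.042]
wrist_force: [-0.4, 0.1, -0.2]
gripper_width: 0.0602
gripper_force: 0.0
```

Emit:
{"fn": "step_arm", "kwargs": {
  "rot": [
    [0,0,0],
    [0,0,0],
    [0,0,0],
    [0,0,0],
    [0,0,0],
    [0,0,0],
    [0,0,0],
    [0,0,0],
    [0,0,0],
    [0,0,0]
  ],
  "slide": [
    [0,0,0],
    [0,0,0],
    [0,0,0],
    [0,0,0],
    [0,0,0],
    [0,0,0],
    [0,0,0],
    [0,0,0],
    [0,0,0],
    [0,0,0]
  ],
  "fingers": [40,30,20,14,8,4,4,4,4,4]
}}

```text
t: 8.35
eef_pos: [0.4321, 0.265, 0.1495]
ee_rot: [3.141, 0.0, 2.042]
wrist_force: [-0.1, 0.2, 1.2]
gripper_width: 0.0094
gripper_force: 58.4
```

Emit:
{"fn": "step_arm", "kwargs": {
  "rot": [
    [0,0,0],
    [0,0,0],
    [0,0,0],
    [0,0,0],
    [0,0,0],
    [0,0,0],
    [0,0,0],
    [0,0,0],
    [0,0,0],
    [0,0,0]
  ],
  "slide": [
    [0,0,-8],
    [0,0,-20],
    [0,0,-35],
    [0,0,-55],
    [0,0,-80],
    [0,0,-105],
    [0,0,-125],
    [0,0,-140],
    [0,0,-150],
    [0,0,-150]
  ],
  "fingers": [4,4,4,4,4,4,4,4,4,4]
}}

```text
t: 9.35
eef_pos: [0.4325, 0.2651, 0.3013]
ee_rot: [3.138, 0.0, 2.042]
wrist_force: [0.4, -0.2, -1.7]
gripper_width: 0.0095
gripper_force: 58.5
```

Emit:
{"fn": "step_arm", "kwargs": {
  "rot": [
    [0,0,2],
    [0,0,5],
    [0,0,9],
    [0,0,13],
    [0,0,18],
    [0,0,23],
    [0,0,27],
    [0,0,31],
    [0,0,33],
    [0,0,34]
  ],
  "slide": [
    [-15,-8,0],
    [-45,-23,0],
    [-80,-40,0],
    [-120,-60,0],
    [-160,-79,0],
    [-200,-99,0],
    [-240,-119,0],
    [-275,-136,0],
    [-300,-149,0],
    [-316,-156,0]
  ],
  "fingers": [4,4,4,4,4,4,4,4,4,4]
}}

```text
t: 10.35
eef_pos: [0.4356, -0.0894, 0.2978]
ee_rot: [-3.139, -0.0, 1.445]
wrist_force: [-0.0, -0.1, -1.3]
gripper_width: 0.0093
gripper_force: 58.4
```

Emit:
{"fn": "step_arm", "kwargs": {
  "rot": [
    [0,0,0],
    [0,0,0],
    [0,0,0]
  ],
  "slide": [
    [0,0,0],
    [0,0,0],
    [0,0,0]
  ],
  "fingers": [4,4,4]
}}

```text
t: 10.65
eef_pos: [0.4362, -0.0866, 0.2987]
ee_rot: [-3.14, -0.001, 1.45]
wrist_force: [-0.4, 0.4, -1.3]
gripper_width: 0.0092
gripper_force: 58.5
```

```bash
python3 - <<'E'
from h import *
ax=np.array([.6055,-.1075]);st=manip.read_state();print(np.round(st["joint_pos"],3),st["eef_pos"],st["ee_rot"])
ims=[]
for n in("side","scene"):
    s=snapshot(n);P=cloud(s);p=P.reshape(-1,3);d=p[:,:2]-ax;r=np.hypot(*d.T);an=np.degrees(np.arctan2(d[:,1],d[:,0]))%360
    a=p[(r>.075)&(r<.158)&(abs(an-172)<12)&(p[:,2]>.155)&(p[:,2]<.205)]
    print(n,len(a))
    if len(a)>10:
        c=a.mean(0);v=np.linalg.svd(a-c)[2][0];v*=np.sign(-v[0]);print(c,v,np.degrees(np.arctan2(*(c[:2]-ax)[::-1])),np.hypot(*(c[:2]-ax)))
    cv2.imwrite(f'pics/p_{n}.png',s["img"]); ims.append(s["img"])
e=np.array(st["eef_pos"])
c1=cv2.resize(ims[0][130:330,200:400],(400,400),interpolation=cv2.INTER_CUBIC);c2=cv2.resize(ims[1][150:350,220:420],(400,400),interpolation=cv2.INTER_CUBIC)
cv2.imwrite('pics/p.png',np.hstack([c1,c2]))
E
```

```text
[-0.425 -0.292  2.032  0.     1.403 -0.304] [ 0.43617378 -0.08660441  0.29869597] [-3.14039760e+00 -7.29633459e-04  1.44973492e+00]
side 121
[ 0.49791077 -0.09638369  0.17374004] [-0.98417887  0.12210522  0.12838331] 174.10103021259852 0.10816198829025164
scene 0
```

View pics/p.png

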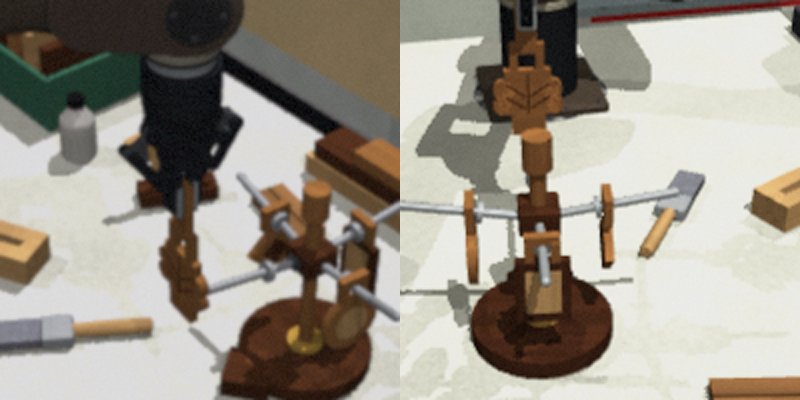

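The left crop (side) shows the leaf hanging outside the tip of the empty arm, and that arm carries nothing. The right crop (scene) shows the leaf upright behind the knob. Next I'll check the leaf's hanging height and lateral position.

```bash
python3 - <<'E'
from h import *
t,r0=tool();M=r0.as_matrix();print(t)
for n in("side","scene"):
    s=snapshot(n);p=cloud(s).reshape(-1,3);hsv=cv2.cvtColor(s["img"],cv2.COLOR_BGR2HSV).reshape(-1,3)
    q=(p-t)@M
    m=(abs(q[:,1])<.015)&(abs(q[:,0])<.045)&(q[:,2]>0.002)&(q[:,2]<.15)&(hsv[:,1]>70)
    q=q[m];print(n,len(q),'x',np.percentile(q[:,0],[0,2,98,100]).round(4),'y',q[:,1].mean().round(4),'z',np.percentile(q[:,2],[0,1,99,100]).round(4))
    A=np.c_[q[:,[0,2]],np.ones(len(q))];print(' plane y=',np.linalg.lstsq(A,q[:,1],rcond=None)[0].round(4))
E
```

```text
[ 0.43634961 -0.08651622  0.29905928]
side 755 x [-0.0443 -0.0416  0.0276  0.0355] y -0.0032 z [0.0027 0.0058 0.129  0.132 ]
 plane y= [-0.0353 -0.0111 -0.0028]
scene 1099 x [-0.0414 -0.038   0.0337  0.0388] y 0.0047 z [0.0028 0.0052 0.1275 0.1334]
 plane y= [0.0049 0.0009 0.0047]
```

Emit:
{"fn": "step_arm", "kwargs": {
  "rot": [
    [0,0,0],
    [0,0,0],
    [0,0,0],
    [0,0,0],
    [0,0,0],
    [0,0,0],
    [0,0,0],
    [0,0,0]
  ],
  "slide": [
    [1,0,10],
    [1,0,25],
    [1,0,42],
    [1,0,60],
    [1,0,75],
    [1,0,81],
    [1,0,81],
    [1,0,81]
  ],
  "fingers": [4,4,4,4,4,4,4,4]
}}

```text
t: 11.65
eef_pos: [0.4367, -0.0865, 0.2185]
ee_rot: [3.141, 0.0, 1.449]
wrist_force: [-0.7, -0.5, -1.4]
gripper_width: 0.0092
gripper_force: 58.4
```

```bash
python3 - <<'E'
from h import *
t,r0=tool();M=r0.as_matrix();print(t)
ims=[]
for n in("side","scene","wrist"):
    s=snapshot(n);p=cloud(s).reshape(-1,3);hsv=cv2.cvtColor(s["img"],cv2.COLOR_BGR2HSV).reshape(-1,3)
    q=(p-t)@M; ims.append(s["img"])
    L=(abs(q[:,1])<.015)&(abs(q[:,0])<.045)&(q[:,2]>0.002)&(q[:,2]<.15)&(hsv[:,1]>70)
    A=(abs(q[:,0])<.02)&(q[:,1]>.018)&(q[:,1]<.085)&(q[:,2]>.02)&(q[:,2]<.07)
    if n=="wrist":A|=(abs(q[:,0])<.02)&(q[:,1]<-.018)&(q[:,1]>-.085)&(q[:,2]>.02)&(q[:,2]<.07)
    for k,m in(("leaf",L),("arm",A)):
        w=q[m]
        if len(w)>5: print(n,k,len(w),np.percentile(w,[1,50,99],axis=0).round(4).tolist())
c=[cv2.resize(ims[0][170:310,220:380],(400,350),interpolation=cv2.INTER_CUBIC),cv2.resize(ims[1][170:310,210:370],(400,350),interpolation=cv2.INTER_CUBIC)]
cv2.imwrite('pics/q.png',np.hstack(c));cv2.imwrite('pics/qw.png',ims[2])
E
```

```text
[ 0.43669719 -0.08648893  0.21849862]
side leaf 666 [[-0.0424, -0.0068, 0.0062], [-0.0118, -0.0037, 0.0692], [0.0297, 0.0045, 0.128]]
side arm 120 [[-0.0067, 0.0237, 0.0358], [-0.0026, 0.0523, 0.0433], [0.0033, 0.0838, 0.0507]]
scene leaf 574 [[-0.0399, -0.0046, 0.0041], [-0.014, 0.0049, 0.0655], [0.035, 0.01, 0.1303]]
wrist leaf 1816 [[0.0104, -0.005, 0.0029], [0.0189, -0.0005, 0.0423], [0.0389, 0.004, 0.0918]]
wrist arm 2177 [[-0.0029, 0.0226, 0.0368], [0.0032, 0.0521, 0.0419], [0.0066, 0.0843, 0.049]]
```

View pics/q.png

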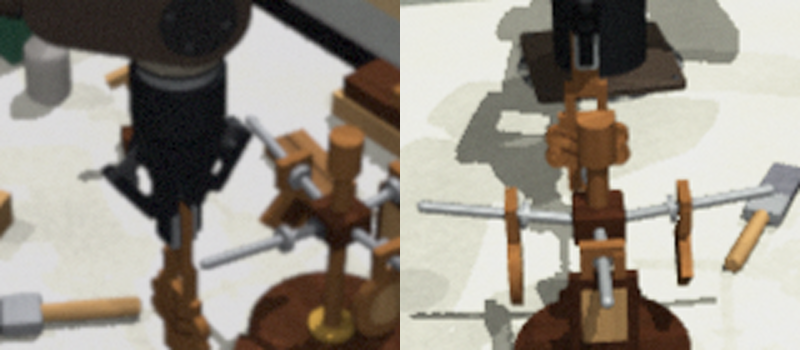

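The side view shows the arm tip (~(203,265) in the crop) level with the leaf's hole, with about a 16 mm gap. The tool-frame numbers agree to within 2 mm, so I'll thread slowly.

Emit:
{"fn": "step_arm", "kwargs": {
  "rot": [
    [0,0,0],
    [0,0,0],
    [0,0,0],
    [0,0,0],
    [0,0,0],
    [0,0,0],
    [0,0,0],
    [0,0,0]
  ],
  "slide": [
    [1,5,1],
    [1,10,1],
    [1,15,2],
    [1,20,2],
    [1,25,3],
    [1,30,4],
    [1,35,5],
    [1,35,5]
  ],
  "fingers": [4,4,4,4,4,4,4,4]
}}

```text
t: 12.6
eef_pos: [0.4718, -0.0898, 0.2131]
ee_rot: [-3.141, -0.0, 1.449]
wrist_force: [-0.5, -0.4, -1.3]
gripper_width: 0.0091
gripper_force: 58.5
```

```bash
python3 - <<'E'
from h import *
t,r0=tool();M=r0.as_matrix();st=manip.read_state();print(t,st["wrist_force"],st["moment"])
ims=[]
for n in("side","wrist"):
    s=snapshot(n);p=cloud(s).reshape(-1,3)
    q=(p-t)@M; ims.append(s["img"])
    for a,b in((-.03,-.012),(.01,.03),(.03,.055)):
        w=q[(abs(q[:,0])<.02)&(q[:,1]>a)&(q[:,1]<b)&(q[:,2]>.028)&(q[:,2]<.07)]
        if len(w)>5: print(n,a,len(w),np.percentile(w,[1,50,99],axis=0).round(4).tolist())
c=[cv2.resize(ims[0][170:310,220:380],(400,350),interpolation=cv2.INTER_CUBIC),cv2.resize(ims[1][:,40:589],(400,350))]
cv2.imwrite('pics/r.png',np.hstack(c))
E
```

```text
[ 0.47183534 -0.08982481  0.21307775] [-0.48905631 -0.40893214 -1.34855653] [-0.01307977  0.03692268 -0.00190812]
side 0.01 27 [[-0.0067, 0.0155, 0.0325], [-0.0033, 0.0229, 0.0381], [0.004, 0.0296, 0.0453]]
side 0.03 46 [[-0.0077, 0.0313, 0.0365], [-0.0034, 0.044, 0.0421], [0.0024, 0.0549, 0.0485]]
wrist -0.03 35 [[-0.0018, -0.0134, 0.032], [0.0014, -0.0127, 0.034], [0.0041, -0.0122, 0.037]]
wrist 0.01 758 [[-0.0038, 0.0102, 0.0337], [0.0022, 0.0199, 0.0365], [0.0056, 0.0297, 0.0421]]
wrist 0.03 898 [[-0.0039, 0.0302, 0.0364], [0.0021, 0.0424, 0.0396], [0.0055, 0.0546, 0.0452]]
```

View pics/r.png

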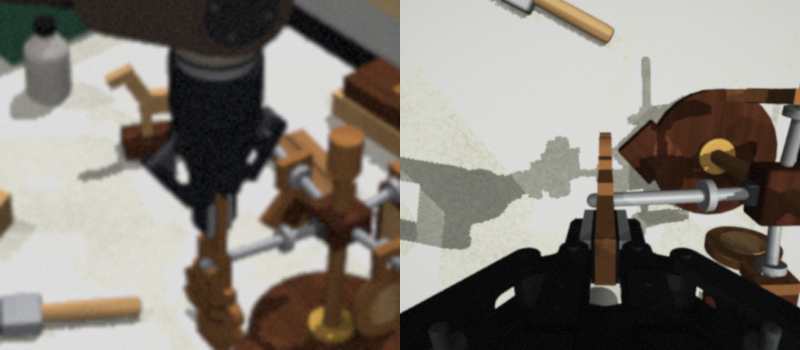

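The wrist view shows the arm tip poking out through the leaf (at ~(592,200)) and the collar at (710,195). There is no contact force, so I'll slide in, raised 2 mm to centre.

Emit:
{"fn": "step_arm", "kwargs": {
  "rot": [
    [0,0,0],
    [0,0,0],
    [0,0,0],
    [0,0,0],
    [0,0,0],
    [0,0,0],
    [0,0,0],
    [0,0,0],
    [0,0,0],
    [0,0,0]
  ],
  "slide": [
    [0,0,-2],
    [0,8,-1],
    [0,16,0],
    [0,24,1],
    [0,32,2],
    [0,39,3],
    [0,46,4],
    [0,52,5],
    [0,57,6],
    [0,57,6]
  ],
  "fingers": [4,4,4,4,4,4,4,4,4,4]
}}

```text
t: 13.7
eef_pos: [0.5284, -0.0968, 0.2071]
ee_rot: [-3.141, -0.0, 1.449]
wrist_force: [0.1, -0.3, -0.1]
gripper_width: 0.0091
gripper_force: 58.5
```

```bash
python3 - <<'E'
from h import *
t,r0=tool();M=r0.as_matrix();st=manip.read_state();print(t,st["wrist_force"],st["moment"])
s=snapshot("wrist");p=cloud(s).reshape(-1,3);q=(p-t)@M;cv2.imwrite('pics/u.png',s["img"])
for a,b in((-.08,-.06),(-.06,-.03),(.006,.03),(.006,.012)):
    w=q[(abs(q[:,0])<.02)&(q[:,1]>a)&(q[:,1]<b)&(q[:,2]>.02)&(q[:,2]<.06)]
    if len(w)>5: print(a,len(w),np.percentile(w,[1,50,99],axis=0).round(4).tolist())
w=q[(abs(q[:,0])<.02)&(q[:,1]>-.09)&(q[:,1]<-.03)&(q[:,2]>.01)&(q[:,2]<.06)];print('tip y',w[:,1].min())
E
```

```text
[ 0.52840119 -0.0967909   0.20712356] [ 0.08779713 -0.27711156 -0.07176128] [-0.01859762 -0.04171476  0.07316837]
-0.08 376 [[-0.0033, -0.0702, 0.0249], [0.0022, -0.0644, 0.0268], [0.0058, -0.06, 0.0316]]
-0.06 1268 [[-0.0038, -0.0597, 0.026], [0.0023, -0.0452, 0.0295], [0.0057, -0.0304, 0.0353]]
0.006 1350 [[-0.0089, 0.0061, 0.0292], [0.0028, 0.0166, 0.0365], [0.0122, 0.0296, 0.0489]]
0.006 235 [[-0.0037, 0.006, 0.0348], [0.0021, 0.009, 0.0368], [0.0054, 0.012, 0.0517]]
tip y -0.07034879480350205
```

View pics/u.png

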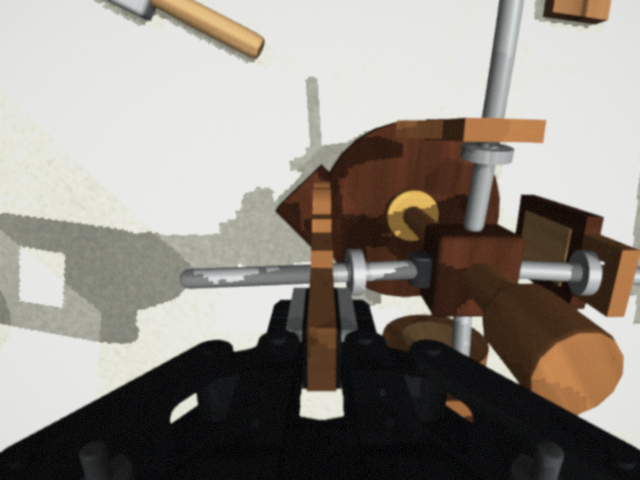

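Emit:
{"fn": "step_arm", "kwargs": {
  "rot": [
    [0,0,0],
    [0,0,0],
    [0,0,0],
    [0,0,0],
    [0,0,0]
  ],
  "slide": [
    [0,1,0],
    [0,2,0],
    [0,3,0],
    [0,4,0],
    [0,4,0]
  ],
  "fingers": [4,4,4,4,4]
}}

```text
t: 14.25
eef_pos: [0.532, -0.0972, 0.2074]
ee_rot: [3.141, 0.0, 1.449]
wrist_force: [0.2, -0.6, -1.7]
gripper_width: 0.0096
gripper_force: 58.5
```

Emit:
{"fn": "step_arm", "kwargs": {
  "rot": [
    [0,0,0],
    [0,0,0]
  ],
  "slide": [
    [0,1,1],
    [0,1,1]
  ],
  "fingers": [4,4]
}}

```text
t: 14.45
eef_pos: [0.5329, -0.0973, 0.2061]
ee_rot: [-3.141, -0.0, 1.449]
wrist_force: [-0.1, -0.4, -1.0]
gripper_width: 0.0093
gripper_force: 58.5
```

Emit:
{"fn": "step_arm", "kwargs": {
  "rot": [
    [0,0,0],
    [0,0,0]
  ],
  "slide": [
    [0,0,0.5],
    [0,0,0.5]
  ],
  "fingers": [4,4]
}}

```text
t: 14.65
eef_pos: [0.5329, -0.0973, 0.2057]
ee_rot: [-3.141, -0.0, 1.449]
wrist_force: [-0.2, 0.5, -1.8]
gripper_width: 0.0095
gripper_force: 58.5
```

Emit:
{"fn": "step_arm", "kwargs": {
  "rot": [
    [0,0,0],
    [0,0,0],
    [0,0,0]
  ],
  "slide": [
    [0,0,0.5],
    [0,0,1],
    [0,0,1]
  ],
  "fingers": [4,4,4]
}}

```text
t: 14.95
eef_pos: [0.5329, -0.0973, 0.2047]
ee_rot: [-3.141, -0.0, 1.449]
wrist_force: [0.3, 0.0, -0.7]
gripper_width: 0.0093
gripper_force: 58.5
```

Emit:
{"fn": "step_arm", "kwargs": {
  "rot": [
    [0,0,0],
    [0,0,0],
    [0,0,0]
  ],
  "slide": [
    [0,0,0.5],
    [0,0,1],
    [0,0,1]
  ],
  "fingers": [4,4,4]
}}

```text
t: 15.25
eef_pos: [0.5329, -0.0973, 0.2038]
ee_rot: [-3.142, -0.0, 1.449]
wrist_force: [-0.3, 0.3, 0.2]
gripper_width: 0.0093
gripper_force: 58.5
```

Emit:
{"fn": "step_arm", "kwargs": {
  "rot": [
    [0,0,0],
    [0,0,0]
  ],
  "slide": [
    [0,0,0.5],
    [0,0,0.5]
  ],
  "fingers": [4,4]
}}

```text
t: 15.45
eef_pos: [0.533, -0.0973, 0.2036]
ee_rot: [3.141, 0.0, 1.449]
wrist_force: [-0.6, 0.9, -0.4]
gripper_width: 0.0095
gripper_force: 58.8
```

Emit:
{"fn": "step_arm", "kwargs": {
  "rot": [
    [0,0,0],
    [0,0,0],
    [0,0,0]
  ],
  "slide": [
    [0,0,0.5],
    [0,0,1],
    [0,0,1]
  ],
  "fingers": [4,4,4]
}}

```text
t: 15.75
eef_pos: [0.5331, -0.0974, 0.2032]
ee_rot: [3.141, 0.0, 1.449]
wrist_force: [-1.4, 1.3, 3.8]
gripper_width: 0.0094
gripper_force: 59.4
```

Firm contact now (~5 N). I'll ease up slightly and open slowly.

Emit:
{"fn": "step_arm", "kwargs": {
  "rot": [
    [0,0,0],
    [0,0,0],
    [0,0,0],
    [0,0,0],
    [0,0,0],
    [0,0,0],
    [0,0,0],
    [0,0,0],
    [0,0,0],
    [0,0,0]
  ],
  "slide": [
    [0,0,-0.5],
    [0,0,-0.5],
    [0,0,-0.5],
    [0,0,-0.5],
    [0,0,-0.5],
    [0,0,-0.5],
    [0,0,-0.5],
    [0,0,-0.5],
    [0,0,-0.5],
    [0,0,-0.5]
  ],
  "fingers": [9,10,11,12,14,17,21,26,30,30]
}}

```text
t: 16.75
eef_pos: [0.5329, -0.0973, 0.2028]
ee_rot: [3.142, -0.0, 1.449]
wrist_force: [-0.5, -0.6, -0.2]
gripper_width: 0.0302
gripper_force: 0.0
```

```bash
python3 - <<'E'
from h import *
t,r0=tool();M=r0.as_matrix();st=manip.read_state();print(t,st["wrist_force"])
s=snapshot("wrist");cv2.imwrite('pics/v.png',s["img"]);z=snapshot("side")["img"]
p=cloud(s).reshape(-1,3);q=(p-t)@M;hsv=cv2.cvtColor(s["img"],cv2.COLOR_BGR2HSV).reshape(-1,3)
L=q[(hsv[:,1]>80)&(abs(q[:,1])<.025)&(abs(q[:,0])<.05)&(q[:,2]<.12)&(q[:,2]>-.03)]
A=np.c_[L[:,[0,2]],np.ones(len(L))];print(np.linalg.lstsq(A,L[:,1],rcond=None)[0],np.percentile(L,[1,50,99],axis=0).round(4).tolist())
w=q[(abs(q[:,0])<.02)&(q[:,1]>-.1)&(q[:,1]<-.03)&(q[:,2]>.01)&(q[:,2]<.06)];print('tip y',w[:,1].min())
c=[cv2.resize(z[170:310,240:400],(400,350),interpolation=cv2.INTER_CUBIC),cv2.resize(s["img"][:,40:589],(400,350))]
cv2.imwrite('pics/v.png',np.hstack(c))
E
```

```text
[ 0.53294353 -0.09730091  0.20284362] [-0.52759213 -0.6397589  -0.21649034]
[ 0.12284395 -0.12632355 -0.00024881] [[-0.0247, -0.0159, -0.0292], [0.0101, -0.0013, 0.0183], [0.0412, 0.0143, 0.1051]]
tip y -0.0747609270013987
```

View pics/v.png

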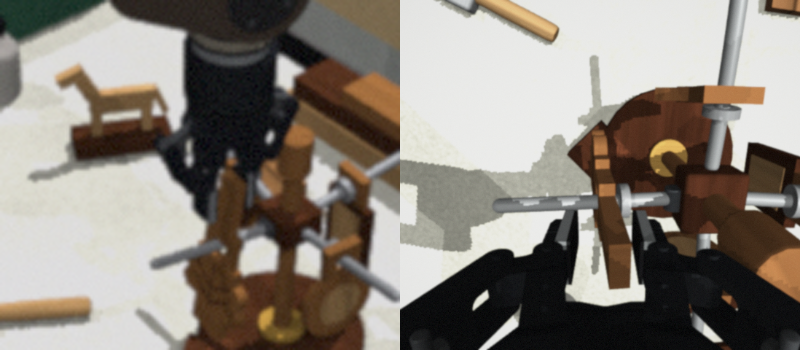

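Both views show the leaf hanging on the arm against the collar with the fingers free on both sides. I'll open a little more and rise straight up.

Emit:
{"fn": "step_arm", "kwargs": {
  "rot": [
    [0,0,0],
    [0,0,0],
    [0,0,0],
    [0,0,0],
    [0,0,0],
    [0,0,0],
    [0,0,0],
    [0,0,0],
    [0,0,0],
    [0,0,0]
  ],
  "slide": [
    [0,0,0],
    [0,0,0],
    [0,0,-10],
    [0,0,-22],
    [0,0,-36],
    [0,0,-52],
    [0,0,-70],
    [0,0,-90],
    [0,0,-110],
    [0,0,-110]
  ],
  "fingers": [36,38,38,38,38,38,38,38,38,38]
}}

```text
t: 17.85
eef_pos: [0.5346, -0.0979, 0.3182]
ee_rot: [3.133, 0.002, 1.449]
wrist_force: [0.7, -0.3, 1.1]
gripper_width: 0.0379
gripper_force: 0.0
```

Emit:
{"fn": "step_arm", "kwargs": {
  "rot": [
    [0,0,0],
    [0,0,0],
    [0,0,0],
    [0,0,0],
    [0,0,0],
    [0,0,0],
    [0,0,0],
    [0,0,0],
    [0,0,0],
    [0,0,0]
  ],
  "slide": [
    [0,0,0],
    [0,0,0],
    [0,0,0],
    [0,0,0],
    [0,0,0],
    [0,0,0],
    [0,0,0],
    [0,0,0],
    [0,0,0],
    [0,0,0]
  ],
  "fingers": [38,38,38,38,38,38,38,38,38,38]
}}

```text
t: 18.85
eef_pos: [0.533, -0.0973, 0.3129]
ee_rot: [3.142, 0.0, 1.449]
wrist_force: [-0.1, -0.4, 1.0]
gripper_width: 0.0377
gripper_force: 0.0
```

```bash
python3 - <<'E'
from h import *
t,r0=tool();M=r0.as_matrix();print(t)
s=snapshot("wrist");z=snapshot("side")["img"]
p=cloud(s).reshape(-1,3);q=(p-t)@M
w=q[(abs(q[:,0])<.02)&(q[:,1]>-.1)&(q[:,1]<-.03)&(q[:,2]>.11)&(q[:,2]<.17)];c=w.mean(0);v=np.linalg.svd(w-c,full_matrices=False)[2][0]
print('tip y',w[:,1].min(),'arm ang deg rel tool y',np.degrees(np.arctan(v[0]/v[1])))
c=[cv2.resize(z[170:310,240:400],(400,350),interpolation=cv2.INTER_CUBIC),cv2.resize(s["img"][:,40:589],(400,350))]
cv2.imwrite('pics/x.png',np.hstack(c))
E
```

```text
[ 0.53295525 -0.09731163  0.31286544]
tip y -0.07518012737131399 arm ang deg rel tool y -0.3808517814647104
```

View pics/x.png

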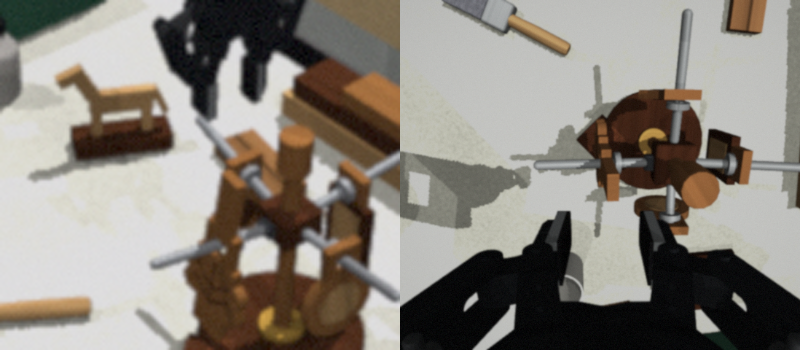

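The leaf hangs upright on the arm beside the collar. The robot is well clear and the arm is still over the nose, so I'll hand in.

```bash
python3 -c "
from workcell import manip
print(manip.close_job())"
```

```text
the job is handed in; nothing more can be done
None
```

The job is handed in: the empty arm stands over the nose (within about 2°), the leaf hangs on it by its hole against the collar, and the gripper is clear; the hand-in call returned no verdict.

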